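Restart the plating bath after a breaker trip

ROBOT

A 6-joint arm with a two-finger parallel gripper is mounted at the origin on a cart in front of the work surface, level with it; the furniture and walls round the work are solid. World frame = base frame: x ahead of the robot, y to its left, z up, the work surface at z = 0. Lengths are in m, angles in rad, forces in N, time in s.
With the tool pointing down it reaches from about 0.375 to 0.9 m from the base axis. Payload 3.1 kg.
Tool frame: the origin (TCP) lies on the front face of the gripper's body, between the roots of the fingers; the fingertips stand 70 mm ahead of it and the grasp point (between the pads) lies 51 mm ahead of it; z points along the fingers, y is the line along which they close (so a half turn about z gives the same grasp; the last joint's range is limited). The gripper opens to 87 mm and grips with 3 to 60 N. Pads are 19 mm wide; open, the fingers measure 117 mm over their backs; the gripper's body (75 mm by 190 mm) begins 51 mm behind the grasp point.
Start: joints at [-1.319, 0.527, 1.433, -0, 1.181, -0.178], TCP at [0.261, -0.568, 0.292] pointing down, gripper open.
Joint ranges: [-3.08, 3.08], [-0.75, 2.2], [0.22, 2.44], [-1.43, 4.57], [0, 2.65], [-2.85, 2.85]. Speed limits (rad/s): [2.79, 2.79, 3.14, 3.14, 3.14, 3.14].

INTERFACE

Orientations are given as a unit quaternion [x, y, z, w].
In Python, from rig import robot, cams, ticket gives the robot as it stands. The module is installed in compiled form; this text tells all that it offers.
- The arm moves only by the shell command python3 -m crank 'ROWS' [FORCE]. ROWS is JSON, a list of rows, each a list of 7 numbers: the shift along the tool's x, y, z in cm, then the turn, a rotation vector about the tool's x, y, z in rad, then the closure, from 0 (fully open) to 1 (shut). A call has 1 to 5 rows; each row shifts and turns the commanded pose from where the row before left it, along the tool's axes as they then stand; what a row does not reach is not made up. A row lasts 1/8 s, in which the tool goes at most 62.5 mm and 10.7 degrees, less where a joint would pass 70% of its speed; a pose out of reach is approached as far as the arm can. A call is refused whole if a number of a shift passes 6.25 or a number of a turn 0.188, either way. A call with a gripper value outside its range is refused whole. The fingers move at their own pace and stop on an object; FORCE is the grip in N (left out, the last holds). Time passes only in rows, so rows that do not move let the fingers close. It gives the time, the measured TCP pose, the force, the opening and the grip force at its end, in the units of the state.
- robot.get_obs(): the state, without advancing time (a new reading comes with each control period).
- cams.camera(name): name is "side" or "top"; returns the picture (420x560x3 uint8, red, green, blue); there is no depth.
- cams.camera_info(name): a dict with "intrinsics" (3x3 intrinsics, pixels), "dist" ([k1, k2, p1, p2, k3] as OpenCV has them; the pictures are not rectified), "pose" (4x4, takes a point from camera to world coordinates). Camera axes: x right, y down, z forward; pixel columns grow to the right and rows downward; lengths in m; the calibration is good to about 2 mm. A picture is of the moment at which its call begins. camera_info takes no time and is no camera call.
- ticket.hand_in(): hands the job in; it is judged then, once.
The state is a dict: "time": time; "q": joint angles; "joint_velocities": joint speeds; "joint_torque": joint torques, N m; "position": TCP position; "tool_rot": TCP orientation; "ft_force": force on the tool from outside, world axes, zero at the start; "moment": the same for the moment, N m; "grip_width": finger opening in m; "grip_force": force on a finger pad.
Only numpy, scipy, OpenCV 4.12 (cv2) and the standard library are available. Lean on these libraries where they do the work, as an engineer would, in place of code of your own. Each camera call takes 0.05 s, during which the arm holds its last target. There are 200 camera calls.

TASK

The plating bath's breaker has tripped: using only the fingertips, press the popped-up round button on the grey control box back in until it latches, then switch on the filter pump (the wide rectangular rocker), and only then the heater (the round rocker), so that it never heats still solution. Touch each lightly, rocking a switch by pressing down its raised rear half until it snaps over. Leave the narrow rocker (plating current) off and the temperature dial as it is set, do not lift or push about the loose things, and finish clear of the box.

Things in the scene. Friction and masses are not known exactly. Their poses are not given: they have to be found in the camera images.
- control_box: Grey sloping control box, 160 deep (x) x 190 wide (y), fixed on the worktop; origin under its centre, x to its rear, z up. Front 100 mm: panel sloping 10 deg, 49 high in front, with three switch plates side by side at x=-30, y=58/0/-58. Behind: flat deck 67 high with breaker button (x=50, y=22), temperature dial (x=50, y=-55) and a loose clip. Keep every touch on it light: under 30 N.
- breaker (a joint): Travel of the breaker's round black button (22 mm across, on the rear deck), m: 0 = tripped, popped up 12 mm above its collar; 0.008 = pressed in and latched, 4 mm above the collar. Takes 4 to 5 N, snaps over past the middle and then stays in by itself; 3 mm of springy overtravel, then a firm stop.
- breaker_top (a point): Centre of the top face of the breaker button, moves with it; 83 mm above the worktop when tripped, 75 mm when latched. Press straight down.
- pump_switch (a joint): Angle of the pump's rocker, the WIDE rectangle (38 wide, 40 long), rad: 0 = off, 0.35 = on. Its faces meet in a shallow V at the pivot: off, the rear half stands up 20 deg and the front half lies parallel to the panel. Press the raised rear half down: 3 to 4 N near its end, it snaps over past the middle and stays on. A lowered half lies 3 mm above the plate; springy for 2 mm more.
- pump_switch_end (a point): Point on the rear half of the pump's rocker, on its top face, 14 mm from the pivot, on the rocker's middle line; moves with it. Off it lies 5 mm higher than when on. Press down here.
- heater_switch (a joint): Angle of the heater's rocker, rad: 0 = off, 0.35 = on; the ROUND rocker (a disc 36 mm across). Works as the pump's.
- heater_switch_end (a point): Point on the raised rear half of the heater's round rocker, 14 mm from the pivot, as for the pump.
- current_switch (a joint): Angle of the plating-current rocker, rad: 0 = off, 0.35 = on; the NARROW rectangular rocker (16 mm wide, 38 mm long). It has to stay off.
- current_switch_end (a point): Point on the raised rear half of the narrow rocker, 14 mm from its pivot.
- dial_mark (a point): End of the white pointer line on top of the black ribbed temperature dial (38 mm across, 18 mm high, on the rear deck): 14.5 mm from the dial's axis. The dial turns easily and starts at any setting.
- spare_clip: Loose black binder clip (19x46x13 mm) lying on the left end of the rear deck; origin under its centre.
- tweezers: Loose steel tweezers, 126x15x9 mm, on the worktop; origin under the centre.
- paint_brush: Loose small brush, 147x9x9 mm; origin under the centre.
- paint_jar: Loose screw-cap jar, 48 mm across, 66 mm high; origin under the centre.
- hinged_tin: Loose flat tin, 66x96x23 mm; origin under the centre.
- wood_block: Loose hardwood block, 40x85x34 mm; origin under the centre.
- pump_switch_module: Black switch plate, 56 mm x 50 mm, 3 mm thick, that carries the wide rocker of the pump; fixed on the sloping panel, in any of the three places. Origin on the panel under its centre (58 mm above the worktop); x to the rear of the box.
- heater_switch_module: Black switch plate, 56 mm x 50 mm, 3 mm thick, that carries the round rocker of the heater; fixed on the sloping panel, in any of the three places. Origin on the panel under its centre (58 mm above the worktop); x to the rear of the box.
- current_switch_module: Black switch plate, 56 mm x 50 mm, 3 mm thick, that carries the narrow rocker of the plating current; fixed on the sloping panel, in any of the three places. Origin on the panel under its centre (58 mm above the worktop); x to the rear of the box.

How it is judged:
By the outcome, as a careful person would: the job done as asked, in the order asked, and still so for the second after the job is handed in, with the robot touching nothing.
It also fails if it takes over 38 s, if anything falls off the work surface, if the arm or the gripper's body presses on something with over 40 N, if the wrist force passes 120 N, or if a joint passes its speed limit or range.

## Working session

There is one attempt and no reset: what is moved stays moved. The work goes in short steps, Python scripts to look and compute and a shell command to move; the robot and the scene stay as the last step left them, time stands still between calls to the robot, and variables do not carry over. Pictures are saved under pics/ and viewed, at most 10 in all, crops included, and the job is handed in when it is done.

```bash
mkdir -p pics; cat > h.py <<'E'
import numpy as np, cv2
from rig import robot, cams, ticket
from scipy.spatial.transform import Rotation as R
def snap(n,f):
    im=cams.camera(n); cv2.imwrite(f'pics/{f}.png',im[:,:,::-1]); return im
def ray(n,uv):
    c=cams.camera_info(n); K=np.array(c['intrinsics']);T=np.array(c['pose'])
    p=cv2.undistortPoints(np.array([[uv]],float),K,np.array(c['dist']))[0,0]
    return T[:3,3],T[:3,:3]@np.array([p[0],p[1],1])
def onz(n,uv,z):
    o,d=ray(n,uv); return o+d*(z-o[2])/d[2]
def proj(n,P):
    c=cams.camera_info(n);T=np.linalg.inv(np.array(c['pose']))
    return cv2.projectPoints(np.array(P,float).reshape(-1,1,3),cv2.Rodrigues(T[:3,:3])[0],T[:3,3],np.array(c['intrinsics']),np.array(c['dist']))[0][:,0]
def tool(target,tip=0.07):
    "shift in tool axes (cm) taking the fingertip centre to the target"
    s=robot.get_obs(); r=R.from_quat(s['tool_rot'])
    return r.inv().apply(np.array(target)-np.array(s['position']))*100-np.array([0,0,tip*100])
E
python3 - <<'E'
from h import *
snap('top','t0');snap('side','s0')
s=robot.get_obs();print(s['time'],s['position'],s['tool_rot'],s['grip_width'],s['ft_force'])
for n in('top','side'):
    c=cams.camera_info(n);print(n,np.round(c['pose'],3).tolist(),c['intrinsics'])
E
```

```text
0.1 [ 0.26088945 -0.56736348  0.29134613] [ 9.76893021e-01  2.13726520e-01 -2.58992939e-05 -9.99722633e-04] 0.08686353374067055 [ 0.78745745  0.42582944 -0.46216391]
top [[-0.021, -0.997, 0.081, 0.432], [-1.0, 0.022, 0.01, -0.003], [-0.012, -0.08, -0.997, 1.2], [0.0, 0.0, 0.0, 1.0]] [[509.18631989   0.         276.17012169]
 [  0.         509.18631989 213.32144535]
 [  0.           0.           1.        ]]
side [[0.785, 0.356, -0.508, 1.121], [0.62, -0.426, 0.659, -0.779], [0.018, -0.832, -0.555, 0.748], [0.0, 0.0, 0.0, 1.0]] [[494.9691576    0.         281.58835707]
 [  0.         494.9691576  210.21103685]
 [  0.           0.           1.        ]]
```

View pics/t0.png

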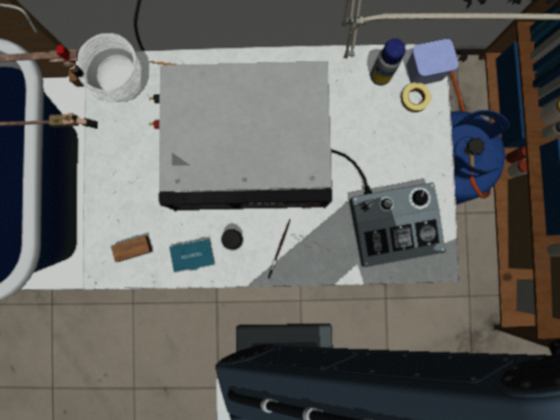

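View pics/s0.png

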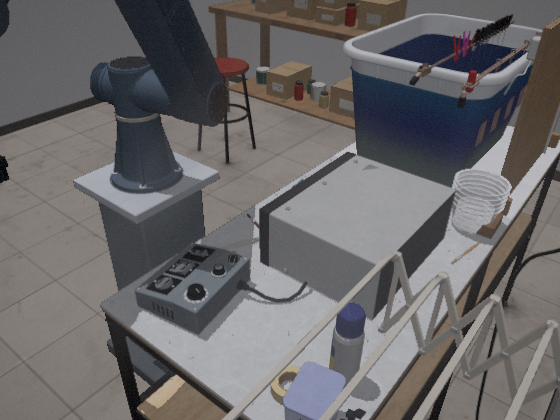

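The top view shows the box around (398,222), with three plates near (376,241), (402,237) and (428,233), the button near (387,203) and the dial near (419,197). In the side view it is around (195,280). I'll enlarge both.

```bash
python3 - <<'E'
import cv2,numpy as np
a=cv2.imread('pics/t0.png')[170:280,340:455];b=cv2.imread('pics/s0.png')[235:335,130:260]
a=cv2.resize(a,None,fx=5,fy=5,interpolation=cv2.INTER_CUBIC);b=cv2.resize(b,None,fx=6,fy=6,interpolation=cv2.INTER_CUBIC)
f=lambda x:np.clip(255*(x/255.)**.6,0,255).astype('uint8')
cv2.imwrite('pics/t0c.png',f(a));cv2.imwrite('pics/s0c.png',f(b))
E
```

```text
(no output)
```

View pics/t0c.png

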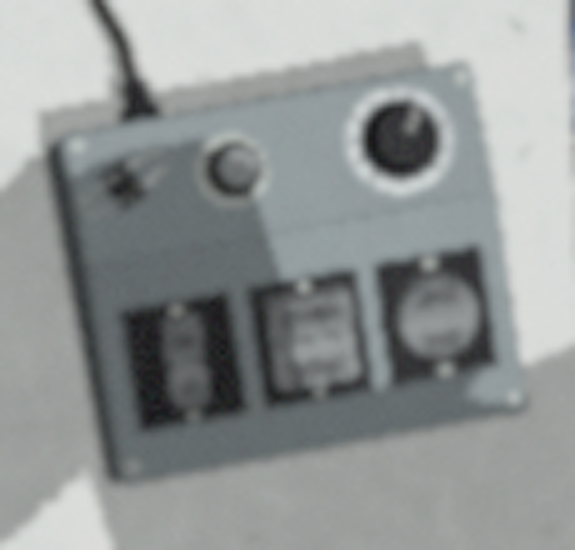

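View pics/s0c.png

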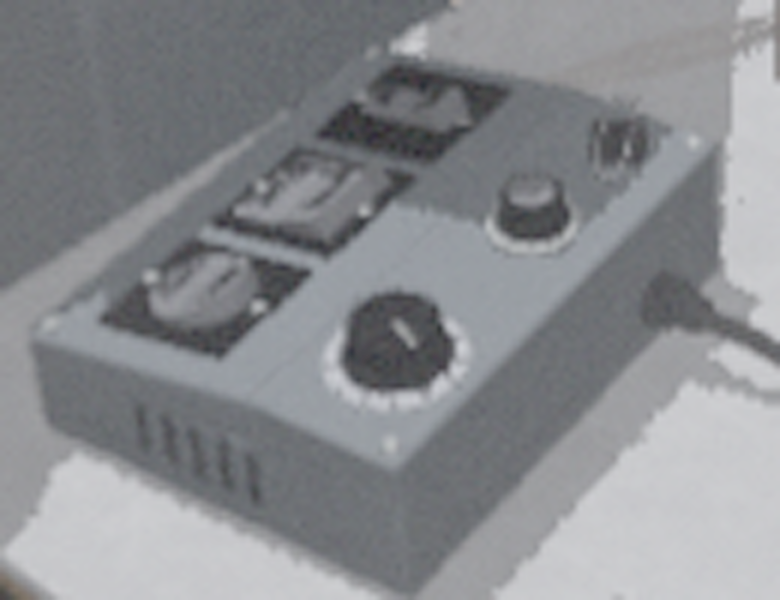

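Left to right, the top crop shows the narrow rocker at (184,361), the wide rocker at (311,338) and the round one at (435,312). The button top is at (236,167) and the dial top at (402,138). In the side crop the button top is at (533,190) and the dial top at (400,325). Next I'll fit the box pose.

```bash
cat >> h.py <<'E'
def box():
    b=np.load('box.npz'); return b['t'],float(b['a'])
def b2w(p):
    t,a=box(); c,s=np.cos(a),np.sin(a); return np.array([t[0]+c*p[0]-s*p[1],t[1]+s*p[0]+c*p[1],p[2]])
E
python3 - <<'E'
from h import *
# crop px, box x,y,z
L=[((184,361),(-30,58,61)),((311,338),(-30,0,61)),((435,312),(-30,-58,61)),((236,167),(50,22,83)),((402,138),(50,-55,85))]
T=lambda p:((p[0]+.5)/5-.5+340,(p[1]+.5)/5-.5+170)
S=lambda p:((p[0]+.5)/6-.5+130,(p[1]+.5)/6-.5+235)
W=np.array([onz('top',T(p),q[2]/1e3)[:2] for p,q in L]);B=np.array([q[:2] for p,q in L])/1e3
Bc=B-B.mean(0);Wc=W-W.mean(0)
a=np.arctan2((Bc[:,0]*Wc[:,1]-Bc[:,1]*Wc[:,0]).sum(),(Bc*Wc).sum())
Rm=np.array([[np.cos(a),-np.sin(a)],[np.sin(a),np.cos(a)]]);t=W.mean(0)-Rm@B.mean(0)
np.savez('box.npz',t=t,a=a);print('box',t,np.degrees(a));print('res mm',np.round((W-(B@Rm.T+t))*1e3,1).tolist())
for n,p,b in(('button',(533,190),(50,22,83)),('dial',(400,325),(50,-55,85))):
    print('side',n,onz('side',S(p),b[2]/1e3),'top',b2w(np.array(b)/1e3))
# supply: right front top corner in top (330,190) vs. side; height from two views (nearest front right top corner side ~ (268,207)?)
for z in(0,.1,.15,.2): print(z,onz('top',(330,190),z),onz('top',(330,65),z),proj('side',onz('top',(330,190),z)),proj('side',onz('top',(330,65),z)))
for nm,p in(('btn',(.05,.022,.083)),('pump',(-.018,0,.073)),('heat',(-.018,-.058,.073))): 
    w=b2w(p);print(nm,w,np.hypot(*w[:2]))
s=robot.get_obs();r=R.from_quat(s['tool_rot']).as_matrix();print(np.round(r,3))
E
```

```text
box [ 0.49390172 -0.26582436] 9.768412899017616
res mm [[0.8, -0.3], [-0.1, -0.7], [0.4, -0.1], [0.4, -0.5], [-1.6, 1.5]]
side button [ 0.54142581 -0.23604533  0.083     ] top [ 0.53944414 -0.23566001  0.083     ]
side dial [ 0.55734174 -0.31352401  0.085     ] top [ 0.55250844 -0.31154363  0.085     ]
0 [ 0.58174202 -0.11948706  0.        ] [ 0.88886586 -0.1294954   0.        ] [[269.21329937 276.00835503]] [[387.65324832 345.20442001]]
0.1 [ 0.56926753 -0.10979576  0.1       ] [ 0.85078996 -0.11896983  0.1       ] [[267.82076338 236.63579061]] [[379.70585584 295.96732838]]
0.15 [ 0.56303029 -0.10495012  0.15      ] [ 0.83175201 -0.11370704  0.15      ] [[267.08384202 215.74579347]] [[375.51451053 270.1096892 ]]
0.2 [ 0.55679304 -0.10010447  0.2       ] [ 0.81271406 -0.10844426  0.2       ] [[266.31794732 193.99442675]] [[371.16996301 243.3850788 ]]
btn [ 0.53944414 -0.23566001  0.083     ] 0.5886727656181554
pump [ 0.47616269 -0.26887835  0.073     ] 0.5468331338348879
heat [ 0.48600333 -0.32603744  0.073     ] 0.5852346987263493
[[ 0.909  0.418 -0.   ]
 [ 0.418 -0.909  0.002]
 [ 0.    -0.002 -1.   ]]
```

The fit closes to under 2 mm and both views agree. The supply is about 0.16 m high with its edge at y≈-0.105, so the gripper body clears it by more than 25 mm. I'll close the fingers and turn first.

```bash
python3 -m crank '[[0,0,0,0,0,0.13,1],[0,0,0,0,0,0.13,1],[0,0,0,0,0,0,1],[0,0,0,0,0,0,1],[0,0,0,0,0,0,1]]' 10; python3 - <<'E'
from h import *
print(np.degrees(R.from_quat(robot.get_obs()['tool_rot']).as_euler('zyx')))
print(tool(b2w((.05,.022,.123))))
E
```

```text
time: 0.72
position: [0.261, -0.5678, 0.2921]
tool_rot: [0.996, 0.086, -0.0, -0.0]
ft_force: [0.3, -0.6, -0.4]
grip_width: 0.045
grip_force: 0.0
[-9.84412564e+00 -4.33445987e-03 -1.79985041e+02]
[ 33.11346518 -27.9590622    9.92037003]
```

```bash
python3 -m crank '[[4,-3.4,0.5,0,0,0,1],[4,-3.4,0.5,0,0,0,1],[4,-3.4,0.5,0,0,0,1],[4,-3.4,0.5,0,0,0,1],[4,-3.4,0.5,0,0,0,1]]'; python3 - <<'E'
from h import *
print(tool(b2w((.05,.022,.123))))
E
```

```text
time: 1.35
position: [0.4302, -0.3651, 0.2673]
tool_rot: [0.996, 0.086, 0.0, 0.0]
ft_force: [0.9, -0.6, 1.2]
grip_width: 0.0016
grip_force: 0.0
[ 12.9665306  -10.90229133   7.42827294]
```

```bash
python3 -m crank '[[4,-3.4,2,0,0,0,1],[4,-3.4,2,0,0,0,1],[4,-3.4,2,0,0,0,1],[0.5,-0.5,0.5,0,0,0,1],[0,0,0,0,0,0,1]]'; python3 - <<'E'
from h import *
import cv2
print(tool(b2w((.05,.022,.123))))
a=snap('top','t1')[150:280,320:455,::-1];b=snap('side','s1')[185:335,110:270,::-1]
f=lambda x,w:cv2.resize(np.clip(255*(x/255.)**.6,0,255).astype('uint8'),(w,560),interpolation=cv2.INTER_CUBIC)
cv2.imwrite('pics/c1.png',np.hstack([f(a,390),f(b,400)]))
E
```

```text
time: 1.98
position: [0.5342, -0.2393, 0.2019]
tool_rot: [0.996, 0.086, -0.0, -0.0]
ft_force: [-0.4, -0.6, -0.2]
grip_width: 0.0005
grip_force: 0.0
[ 0.58477481 -0.27139072  0.89297073]
```

View pics/c1.png

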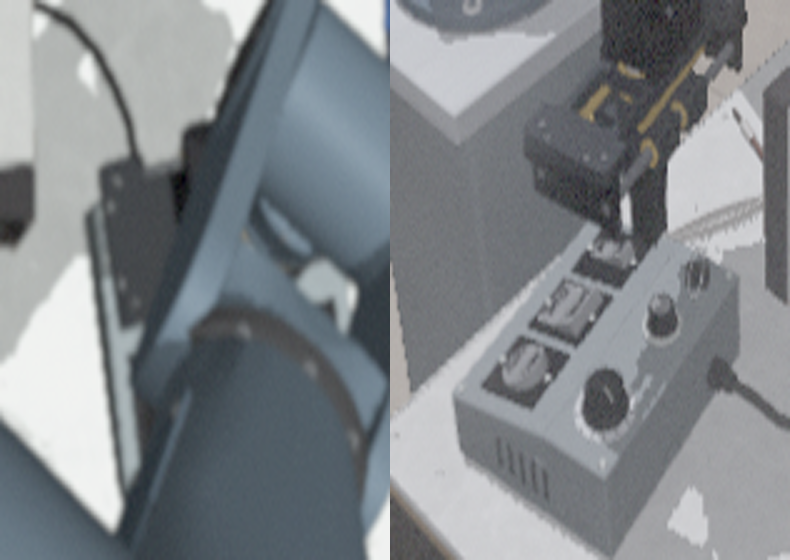

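The side view shows the closed fingertips (about (640,240) in the picture) above the button at (662,300). The gripper is aligned with the box's width. I'll centre and descend.

```bash
python3 -m crank '[[0.6,-0.3,0.9,0,0,0,1],[0,0,2,0,0,0,1],[0,0,1,0,0,0,1],[0,0,0.5,0,0,0,1],[0,0,0,0,0,0,1]]'; python3 - <<'E'
from h import *
print(tool(b2w((.05,.022,.083))))
E
```

```text
time: 2.7
position: [0.5395, -0.2359, 0.1581]
tool_rot: [0.996, 0.085, -0.0, -0.0]
ft_force: [0.7, -0.8, 0.5]
grip_width: 0.0006
grip_force: 0.0
[-0.000539   -0.02087868  0.50657957]
```

Five mm above the button. I'll press in small steps.

```bash
python3 -m crank '[[0,0,0.4,0,0,0,1],[0,0,0.2,0,0,0,1],[0,0,0.2,0,0,0,1],[0,0,0,0,0,0,1]]';  python3 -m crank '[[0,0,0.2,0,0,0,1],[0,0,0,0,0,0,1]]';  python3 -m crank '[[0,0,0.2,0,0,0,1],[0,0,0,0,0,0,1]]'
```

```text
time: 3.2
position: [0.5398, -0.2358, 0.1505]
tool_rot: [0.996, 0.085, 0.0, 0.0]
ft_force: [-0.2, -0.5, 3.5]
grip_width: 0.0005
grip_force: 1.2
time: 3.45
position: [0.5394, -0.2355, 0.1478]
tool_rot: [0.996, 0.085, -0.0, -0.0]
ft_force: [-0.7, 0.1, -0.4]
grip_width: 0.0005
grip_force: 0.0
time: 3.7
position: [0.5394, -0.2355, 0.1459]
tool_rot: [0.996, 0.085, -0.0, -0.0]
ft_force: [-0.7, -0.3, -0.5]
grip_width: 0.0005
grip_force: 0.0
```

The button snapped past the middle (3.5 N, then 0). I'll follow it down to feel the latched stop.

```bash
python3 -m crank '[[0,0,0.2,0,0,0,1],[0,0,0,0,0,0,1]]';  python3 -m crank '[[0,0,0.1,0,0,0,1],[0,0,0,0,0,0,1]]'
```

```text
time: 3.95
position: [0.5397, -0.2357, 0.1444]
tool_rot: [0.996, 0.085, 0.0, 0.0]
ft_force: [-0.2, 0.5, 1.4]
grip_width: 0.0006
grip_force: 1.3
time: 4.2
position: [0.5397, -0.2357, 0.1438]
tool_rot: [0.996, 0.085, 0.0, 0.0]
ft_force: [-1.4, 1.8, 6.0]
grip_width: 0.0004
grip_force: 2.8
```

```bash
python3 -m crank '[[0,0,-3,0,0,0,1],[-3.5,1.1,0,0,0,0,1],[-3.5,1.1,0,0,0,0,1],[0,0,1.5,0,0,0,1],[0,0,0,0,0,0,1]]'; python3 - <<'E'
from h import *
print(tool(b2w((-.020,0,.074))))
import cv2
b=snap('side','s2')[235:335,130:260,::-1]
cv2.imwrite('pics/c2.png',cv2.resize(np.clip(255*(b/255.)**.6,0,255).astype('uint8'),None,fx=6,fy=6,interpolation=cv2.INTER_CUBIC))
E
```

```text
time: 4.82
position: [0.4741, -0.2689, 0.157]
tool_rot: [0.996, 0.085, -0.001, -0.001]
ft_force: [0.8, 0.4, -0.1]
grip_width: 0.0004
grip_force: 0.0
[0.01433157 0.05221886 1.30045589]
```

View pics/c2.png

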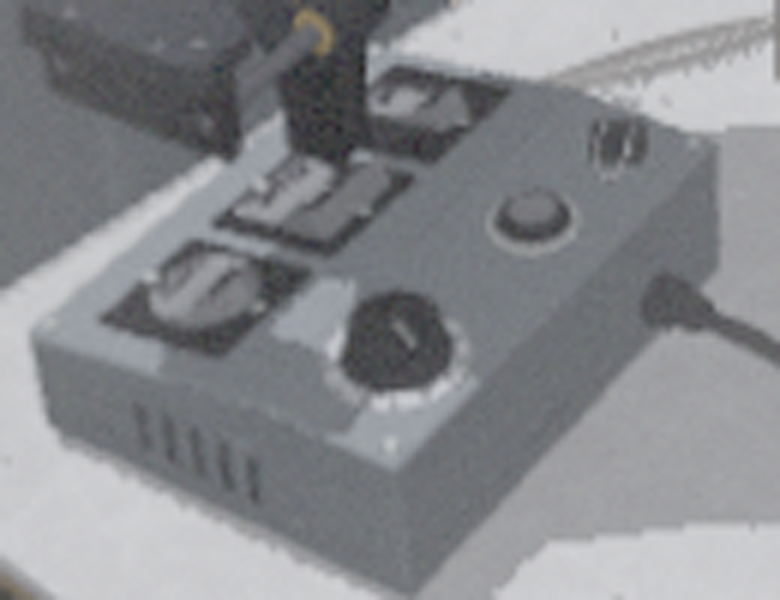

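The button at (533,215) now stays low, so it is latched. The fingers stand just above the rear half of the wide rocker, near (325,155). I'll press it.

```bash
python3 -m crank '[[0,0,1,0,0,0,1],[0,0,0.3,0,0,0,1],[0,0,0.2,0,0,0,1],[0,0,0,0,0,0,1]]';  python3 -m crank '[[0,0,0.2,0,0,0,1],[0,0,0,0,0,0,1]]';  python3 -m crank '[[0,0,0.2,0,0,0,1],[0,0,0,0,0,0,1]]'
```

```text
time: 5.38
position: [0.4746, -0.2689, 0.1433]
tool_rot: [0.996, 0.085, 0.0, -0.0]
ft_force: [-0.5, 1.8, 2.2]
grip_width: 0.0006
grip_force: 0.7
time: 5.62
position: [0.4748, -0.2693, 0.1416]
tool_rot: [0.996, 0.085, 0.001, 0.0]
ft_force: [0.8, 2.0, 3.8]
grip_width: 0.0004
grip_force: 1.6
time: 5.88
position: [0.4738, -0.2694, 0.1388]
tool_rot: [0.996, 0.085, -0.001, -0.0]
ft_force: [-0.0, -0.5, 0.4]
grip_width: 0.0001
grip_force: 0.0
```

The rocker snapped over. I'll follow it down to its stop.

```bash
python3 -m crank '[[0,0,0.2,0,0,0,1],[0,0,0,0,0,0,1]]'; python3 -m crank '[[0,0,0.1,0,0,0,1],[0,0,0,0,0,0,1]]'
```

```text
time: 6.12
position: [0.4741, -0.2694, 0.1369]
tool_rot: [0.996, 0.085, -0.0, -0.0]
ft_force: [-0.5, -0.6, 0.2]
grip_width: 0.0005
grip_force: 0.2
time: 6.38
position: [0.4742, -0.2693, 0.1363]
tool_rot: [0.996, 0.085, -0.0, -0.0]
ft_force: [-1.0, -0.3, 1.6]
grip_width: 0.0008
grip_force: 0.8
```

Reached the on-stop. I'll lift, shift to the heater, and check the pump rocker before pressing.

```bash
python3 -m crank '[[0,0,-3,0,0,0,1],[0,2.9,0,0,0,0,1],[0,2.9,0,0,0,0,1],[0,0,0.8,0,0,0,1],[0,0,0,0,0,0,1]]'; python3 - <<'E'
from h import *
print(tool(b2w((-.020,-.058,.074))))
import cv2
b=snap('side','s3')[235:335,130:260,::-1]
cv2.imwrite('pics/c3.png',cv2.resize(np.clip(255*(b/255.)**.6,0,255).astype('uint8'),None,fx=6,fy=6,interpolation=cv2.INTER_CUBIC))
E
```

```text
time: 7.0
position: [0.4831, -0.3249, 0.157]
tool_rot: [0.996, 0.085, -0.001, -0.002]
ft_force: [0.4, 1.0, -0.5]
grip_width: 0.0006
grip_force: 0.0
[0.08415964 0.18999035 1.29653657]
```

View pics/c3.png

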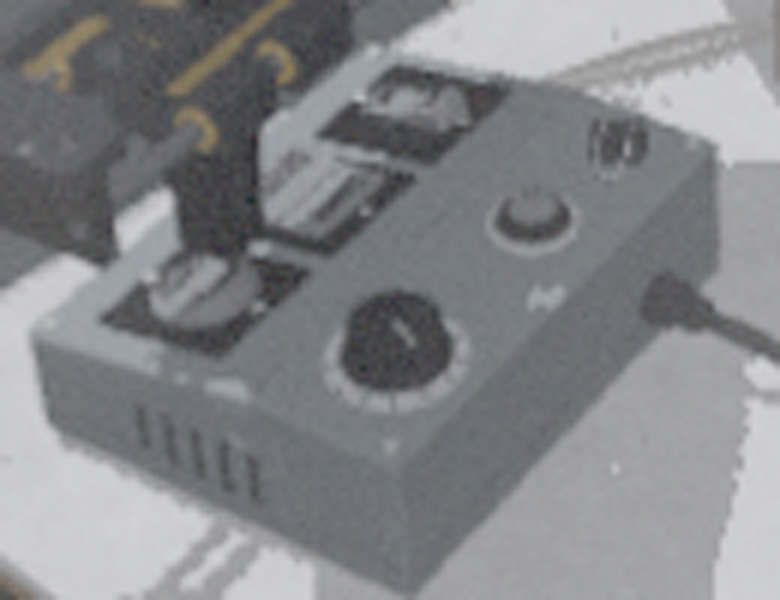

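The pump rocker's rear half, near (350,200), now lies flat. The dial, the clip and the narrow rocker look unchanged. I'll press the heater's raised rear half.

```bash
python3 -m crank '[[0.1,0.2,1,0,0,0,1],[0,0,0.3,0,0,0,1],[0,0,0.2,0,0,0,1],[0,0,0,0,0,0,1]]';  python3 -m crank '[[0,0,0.2,0,0,0,1],[0,0,0,0,0,0,1]]';  python3 -m crank '[[0,0,0.2,0,0,0,1],[0,0,0,0,0,0,1]]'; python3 -m crank '[[0,0,0.2,0,0,0,1],[0,0,0,0,0,0,1]]'
```

```text
time: 7.55
position: [0.4855, -0.328, 0.1431]
tool_rot: [0.996, 0.085, -0.0, -0.0]
ft_force: [0.6, 0.2, 0.0]
grip_width: 0.0002
grip_force: 0.0
time: 7.8
position: [0.4859, -0.3283, 0.1416]
tool_rot: [0.996, 0.085, 0.0, 0.0]
ft_force: [0.4, 1.8, 1.8]
grip_width: 0.0007
grip_force: 1.3
time: 8.05
position: [0.4855, -0.3283, 0.1392]
tool_rot: [0.996, 0.086, -0.0, 0.0]
ft_force: [-0.5, 0.0, -0.8]
grip_width: 0.0005
grip_force: 0.0
time: 8.3
position: [0.4852, -0.3282, 0.1367]
tool_rot: [0.996, 0.085, -0.0, -0.0]
ft_force: [-0.5, -0.3, 0.8]
grip_width: 0.0004
grip_force: 0.0
```

```bash
python3 -m crank '[[0,0,0.1,0,0,0,1],[0,0,0,0,0,0,1]]'; python3 -m crank '[[0,0,0.1,0,0,0,1],[0,0,0,0,0,0,1]]'
```

```text
time: 8.55
position: [0.4853, -0.3282, 0.1362]
tool_rot: [0.996, 0.085, -0.0, -0.0]
ft_force: [-1.2, -0.4, 0.9]
grip_width: 0.0002
grip_force: 0.6
time: 8.8
position: [0.4854, -0.3282, 0.1355]
tool_rot: [0.996, 0.085, -0.0, -0.0]
ft_force: [-2.0, 0.6, 3.7]
grip_width: 0.0003
grip_force: 1.8
```

At the stop. I'll lift off and withdraw toward the front, then look.

```bash
python3 -m crank '[[0,0,-4,0,0,0,1],[0,0,-5,0,0,0,1],[0,0,-4,0,0,0,1],[-4,3.4,0,0,0,0,1],[-4,3.4,0,0,0,0,1]]'; python3 -m crank '[[-4,3.4,0,0,0,0,1],[-4,3.4,0,0,0,0,1],[-4,3.4,0,0,0,0,1],[-4,3.4,0,0,0,0,1],[0,0,0,0,0,0,1]]'; python3 - <<'E'
from h import *
import cv2
a=snap('top','t4')[170:280,340:455,::-1];b=snap('side','s4')[235:335,130:260,::-1]
f=lambda x,w,h:cv2.resize(np.clip(255*(x/255.)**.6,0,255).astype('uint8'),(w,h),interpolation=cv2.INTER_CUBIC)
cv2.imwrite('pics/c4.png',np.hstack([f(a,340,330),f(b,429,330)]))
E
```

```text
time: 9.43
position: [0.4183, -0.4094, 0.2661]
tool_rot: [0.996, 0.086, 0.001, 0.001]
ft_force: [0.5, -0.2, 0.2]
grip_width: 0.0005
grip_force: 0.0
time: 10.05
position: [0.281, -0.5734, 0.2649]
tool_rot: [0.997, 0.083, -0.0, 0.001]
ft_force: [0.4, -0.2, 0.1]
grip_width: 0.0007
grip_force: 0.0
```

View pics/c4.png

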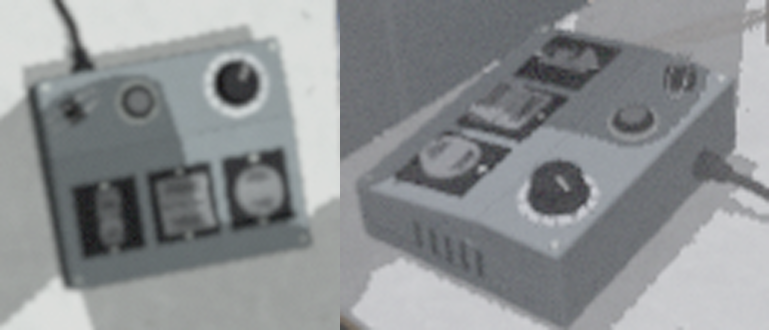

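The button at (633,122) is low, and the round (450,155) and wide (505,110) rockers have their rear halves down. The narrow rocker's raised rear edge still shows at (592,60), and the dial and clip are unchanged.

```bash
python3 -c "
from rig import ticket
print(ticket.hand_in())"
```

```text
the job is handed in; nothing more can be done
None
```

I latched the breaker, then switched on the pump and then the heater; the plating current stayed off, the dial and clip looked unchanged, and I handed the job in with the arm clear of the box at about 10 s.

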